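# Tip a stud block into the nailing jig

## Robot

A 7-joint arm with a two-finger parallel gripper is mounted at the origin on the work surface. World frame = base frame: x ahead of the robot, y to its left, z up, the work surface at z = 0. Lengths are in m, angles in rad, forces in N, time in s.
With the tool pointing down it reaches from about 0.425 to 0.925 m from the base axis. Payload 6.8 kg.
Tool frame: the origin (TCP) lies midway between the tips of the shut fingers; the grasp point (between the pads) lies 19 mm behind it; y points along the fingers, z is the direction in which the jaws open and shut, and the axes are right-handed (so a half turn about y gives the same grasp; the last joint's range is limited). The gripper opens to 85 mm and grips with 20 to 120 N. Pads are 22 mm wide; open, the fingers measure 114 mm over their backs; the gripper's body (76 mm by 85 mm) begins 54 mm behind the grasp point. The pads swing forward as they close: fully open they stand 13 mm farther back than shut.
Start: joints at [1.123, 0.477, 0.022, 1.555, -0.011, 1.109, -0.083], TCP at [0.225, -0.636, 0.231] pointing down, gripper open.
Joint ranges: [-2.96, 2.96], [-0.34, 2.1], [-1.41, 1.46], [0.24, 2.44], [-1.37, 4.51], [0.17, 1.92], [-2.96, 2.96]. Speed limits (rad/s): [2.39, 2.39, 3.14, 3.14, 3.14, 3.14, 3.14].

## Interface

Orientations are given as a unit quaternion [w, x, y, z].
In Python, from station import bot gives the robot as it stands. The module is installed in compiled form; this text tells all that it offers.
- The arm moves only by the shell command python3 -m crank 'ROWS' [FORCE]. ROWS is JSON, a list of rows, each an object with "linear": the shift along the tool's x, y, z in m, a list of three; "dr": the turn, a rotation vector about the tool's x, y, z in degrees, a list of three; "hand": the gripper command: -1 is shut, 1 is fully open, values between are in proportion. A call has 1 to 10 rows; each row is the pose to reach, as a shift and turn from the pose commanded when the call began, along the tool's axes at that moment; what a row does not reach only later rows make up. A row lasts 1/12 s, in which the tool goes at most 41.7 mm and 7.16 degrees, less where a joint would pass 70% of its speed; a pose out of reach is approached as far as the arm can. A call with a gripper value outside its range is refused whole. The fingers move at their own pace and stop on an object; FORCE is the grip in N (left out, the last holds). Time passes only in rows, so rows that repeat a pose let the fingers close. It gives the time, the measured TCP pose, the force and the opening at its end, in the units of the state.
- bot.get_obs(): the state, without advancing time (a new reading comes with each control period).
- bot.read_camera(name): name is "scene" or "top" or "wrist"; returns the picture (480x640x3 uint8, blue, green, red); there is no depth.
- bot.camera_params(name): a dict with "K" (3x3 intrinsics, pixels), "R" (3x3) and "t" (3): a world point X has camera coordinates R X + t; the wrist camera has in their place "hand_eye" (4x4, takes a point from camera to tool coordinates, whose origin is the TCP and whose axes are the tool frame's). Camera axes: x right, y down, z forward; pixel columns grow to the right and rows downward; lengths in m; the calibration is good to about 2 mm. A picture is of the moment at which its call begins: read the wrist's pose just before it. camera_params takes no time and is no camera call.
- bot.hand_in(): hands the job in, once; it reports no verdict.
Trained networks look in the newest picture that a camera, given by its name, has taken for a name from the list of things; names that differ only in an ending like _2 or _b are one class to them, and where a whole thing is asked for, a point or a joint stands for the part that bears it (a point fixed in the world has none). Each returns a list of dicts, best first, with "score" (0 to 1); they miss things now and then, are a little off and sometimes report something else, mostly with a low value. They report only what shows in the picture. A call takes as long as a camera call.
- bot.search_frame(camera, target): "extent" ([left, top, right, bottom] in pixels, round what is visible of it).
- bot.cut_out(camera, target): "pixels" (480x640 bool, what is visible of it) and "extent" ([left, top, right, bottom] in pixels, round what is visible of it).
- bot.place_of(camera, target): "xy" ([column, row] in pixels: a listed point, or the origin of a listed thing).
The state is a dict: "t": time; "q": joint angles; "joint_vel": joint speeds; "joint_torque": joint torques, N m; "eef_pos": TCP position; "tool_rot": TCP orientation; "contact_force": force on the tool from outside, world axes, zero at the start; "torque": the same for the moment, N m; "gripper_width": opening from 0.0 (shut) to 1.0 (fully open).
Only numpy, scipy, OpenCV 4.12 (cv2) and the standard library are available. Lean on these libraries where they do the work, as an engineer would, in place of code of your own. Each camera call takes 0.05 s, during which the arm holds its last target. There are 200 camera calls.

## Task

On the nailing jig two short lengths of framing lumber stand on end, each at the open end of its own channel. Push the taller one over towards the stop bar so that it lies flat in its channel, then push its lower end along the channel until its top end butts against the stop bar. Only push it, gently, with the fingers: do not grip or lift it, leave the shorter block standing where it is, and do not disturb the other things on the bench.

Things in the scene. Friction and masses are not known exactly. Their poses are not given: they have to be found in the camera images.
- jig: Plywood nailing jig fixed to the bench. Origin under its centre, at bench height; x points along the channels to the stop bar, z up. Board x -150 to 160, 292 wide, 12 thick (mm). Two channels 101 wide, centred at y = +75.5 and -75.5, between strips 18 high above the board (middle one 50 wide, outer ones 20), open at x = -150, closed by the stop bar: face at x = 125, 35 thick, 38 high above the board.
- stop_left (a point): Point on the stop bar's face in the middle of the channel at y = +75.5 mm of the jig, 31 mm above the bench (19 mm above the board). Axes as the jig's.
- stop_right (a point): The same point for the channel at y = -75.5 mm of the jig. Axes as the jig's.
- long_block: Taller block: softwood, 38 x 89 x 160 mm, 0.2 to 0.37 kg, loose, standing on end in either channel, at jig x -110 to -80 mm. Origin at the centre of its lower end; z to its top end, x (38 mm) to the stop bar at the start, y across (89 mm). Pushed near its top towards the bar it tips about its lower edge and falls flat, its top some 20 to 65 mm short of the bar.
- long_foot (a point): Centre of the taller block's lower end (on the end face). Axes as the block's.
- long_top (a point): Centre of the taller block's top end (on the end face), 160 mm along the block's z axis from its origin. Axes as the block's.
- short_block: The shorter block: plain softwood, 38 x 89 x 105 mm, loose, standing on end in the other channel in the same way. Origin at the centre of its lower end, z to its top end. To be left standing where it is.
- pencil: Flat yellow carpenter's pencil, 150 x 14 x 8 mm, lying along the jig's middle strip, loose. Origin at the centre of its underside.
- screwdriver: Screwdriver, 200 mm long, lying beside the jig, loose, along its own x axis.
- tape_measure: Black tape measure, 70 x 36 x 66 mm, standing beside the jig, loose. Origin at the centre of its underside.
- screw_tin: Open steel tin, 64 mm in diameter, 45 mm high, standing beyond the stop bar, loose. Origin at the centre of its underside.
- water_bottle: Magenta drinking bottle, 72 mm in diameter, 220 mm high, standing to the left on the bench. Origin at the centre of its underside.
- hammer: Hammer, 300 mm long, lying to the right on the bench, along its own x axis.

How it is judged:
On the way:
1. the taller block is tipped over, its top end towards the stop bar (angle between long_block's own z axis and vertical above 1.45 rad and x of long_top in the frame of jig above 0.03 m), for 0.1 s.
At the end, for the whole second after the job is handed in: The taller block lies flat on the board in its channel (within 3 degrees of level, neither end more than 5 mm off its bed), in line with the channel within 6 degrees, its top end within 4 mm of the stop bar's face, at rest; the shorter block stands upright within 15 mm of where it was (angle between long_block's own z axis and vertical between 1.52 and 1.62 rad and z of each of long_top, long_foot in the frame of jig below 0.036 m and (distance between long_top and stop_left below 0.012 m or distance between long_top and stop_right below 0.012 m) and x of long_top in the frame of jig above 0.121 m and angle between the z axis of long_block and the x axis of jig, either way round below 0.1 rad and linear speed of long_block below 0.01 m/s and angle between short_block's own z axis and vertical below 0.05 rad and distance of short_block from where it was at the start of the episode below 0.015 m); the robot touches nothing.
It fails at once if the taller block's lower end is lifted off the board (its centre more than 33 mm above the board; it reaches 19 mm as the block tips) (z of long_foot in the frame of jig above 0.045 m).
It fails at once if the taller block is raised (its top end's centre more than 175 mm above the board) (z of long_top in the frame of jig above 0.187 m).
It fails at once if the taller block, before it has fallen over, is squeezed or struck with more than 35 N (contact force between the fingers and long_block above 35 N and angle between long_block's own z axis and vertical below 0.8 rad).
It fails at once if the shorter block is tipped or moved more than 20 mm (distance of short_block from where it was at the start of the episode above 0.02 m or angle between short_block's own z axis and vertical above 0.2 rad).
It fails at once if another thing on the bench is moved more than 20 mm (distance of any of pencil, screwdriver, tape_measure, screw_tin, water_bottle, hammer from where it was at the start of the episode above 0.02 m).
It also fails if it takes over 43 s, if anything falls off the work surface, if the arm or the gripper's body presses on something with over 40 N, if the wrist force passes 120 N, or if a joint passes its speed limit or range.

## Working session

There is one attempt and no reset: what is moved stays moved. The work goes in short steps, Python scripts to look and compute and a shell command to move; the robot and the scene stay as the last step left them, time stands still between calls to the robot, and variables do not carry over. Pictures are saved under pics/ and viewed, about 8 in all and at most 12, crops included, and the job is handed in when it is done.

```bash
mkdir -p pics; cat > h.py <<'E'
import numpy as np, cv2
from station import bot
from scipy.spatial.transform import Rotation as Ro
def toolR(s):
    w,x,y,z=s["tool_rot"]; return Ro.from_quat([x,y,z,w]).as_matrix()
def ray(cam,uv):
    p=bot.camera_params(cam);K,R,t=[np.array(p[k]) for k in("K","R","t")]
    d=R.T@np.linalg.solve(K,[uv[0],uv[1],1]); return -R.T@t,d
def onz(cam,uv,z):
    c,d=ray(cam,uv); return c+d*(z-c[2])/d[2]
def proj(cam,X):
    p=bot.camera_params(cam);K,R,t=[np.array(p[k]) for k in("K","R","t")]
    u=K@(R@np.array(X)+t); return u[:2]/u[2]
E
python3 - <<'E'
from h import *
s=bot.get_obs(); print(s["t"],s["eef_pos"]); print(toolR(s).round(3))
for c in("scene","top"):
    im=bot.read_camera(c); cv2.imwrite(f"pics/{c}0.png",im)
    print(c,"cam",ray(c,(320,240))[0].round(3))
    for n in("jig","stop_left","stop_right","long_foot","long_top","short_block","pencil"):
        r=bot.place_of(c,n); print(n,[(np.round(a["xy"],1),round(a["score"],2)) for a in r[:2]], [onz(c,a["xy"],{"stop_left":.031,"stop_right":.031,"long_foot":.012,"long_top":.172,"short_block":.012,"pencil":.03}.get(n,0)).round(3) for a in r[:1]])
E
```

```text
0.0 [ 0.22474162 -0.63586242  0.23032441]
[[-0.943 -0.001  0.333]
 [-0.333  0.002 -0.943]
 [ 0.    -1.    -0.002]]
scene cam [ 1.444 -0.123  1.104]
jig [(array([338.1, 273. ]), 0.64)] [array([0.577, 0.04 , 0.   ])]
stop_left [(array([398.8, 264.9]), 0.59)] [array([0.597, 0.184, 0.031])]
stop_right [(array([373.1, 308.1]), 0.73), (array([385.1, 230.3]), 0.39)] [array([0.712, 0.098, 0.031])]
long_foot [(array([293.7, 279.7]), 0.76)] [array([ 0.593, -0.07 ,  0.012])]
long_top [(array([290.2, 235.7]), 0.76)] [array([ 0.595, -0.073,  0.172])]
short_block [(array([315.6, 238.4]), 0.83)] [array([ 0.468, -0.001,  0.012])]
pencil [(array([334.1, 263.8]), 0.77)] [array([0.572, 0.03 , 0.03 ])]
top cam [ 0.31  -0.006  1.5  ]
jig [(array([302.2, 249.3]), 0.8)] [array([0.585, 0.037, 0.   ])]
stop_left [(array([243.1, 244.6]), 0.85)] [array([0.588, 0.179, 0.031])]
stop_right [(array([277.7, 192.7]), 0.94)] [array([0.718, 0.1  , 0.031])]
long_foot [(array([349.7, 243.7]), 0.62), (array([223.4, 215. ]), 0.27)] [array([ 0.599, -0.078,  0.012])]
long_top [(array([351.8, 230. ]), 0.86)] [array([ 0.598, -0.075,  0.172])]
short_block [(array([315.2, 299. ]), 0.72)] [array([0.463, 0.003, 0.012])]
pencil [(array([306.1, 249.9]), 0.61)] [array([0.578, 0.027, 0.03 ])]
```

View picture.

View pics/scene0.png

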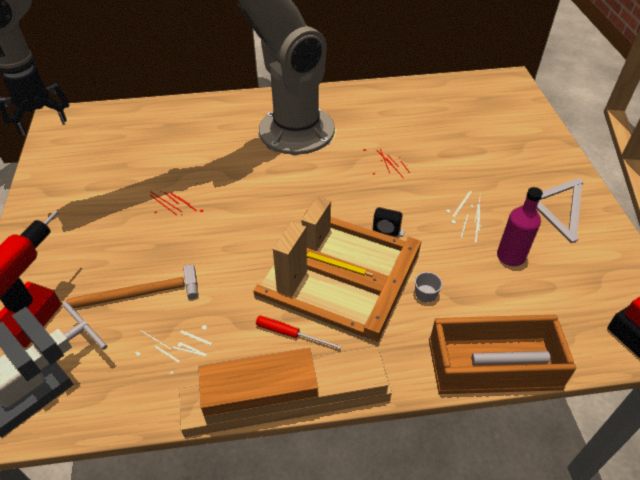

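View pics/top0.png

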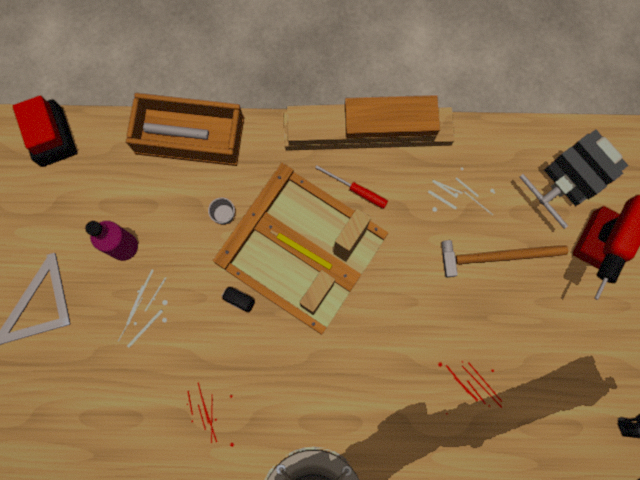

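The taller block is in the right channel (scene picture ≈(292,258), top picture ≈(352,232)). The shorter one is in the left channel (scene ≈(317,225)), and the networks agree with both. Jig yaw is about 56°. I'll move behind the taller block, high up, with the tool turned so that −x is the push direction.

```bash
python3 -m crank '[{"linear":[-0.03,0,-0.023],"dr":[0,-6,0],"hand":-0.1},{"linear":[-0.06,0,-0.045],"dr":[0,-12,0],"hand":-0.1},{"linear":[-0.09,0,-0.068],"dr":[0,-18,0],"hand":-0.1},{"linear":[-0.12,0,-0.09],"dr":[0,-24,0],"hand":-0.1},{"linear":[-0.15,0,-0.113],"dr":[0,-30,0],"hand":-0.1},{"linear":[-0.18,0,-0.135],"dr":[0,-36.8,0],"hand":-0.1},{"linear":[-0.21,0,-0.157],"dr":[0,-36.8,0],"hand":-0.1},{"linear":[-0.24,0,-0.18],"dr":[0,-36.8,0],"hand":-0.1},{"linear":[-0.27,0,-0.202],"dr":[0,-36.8,0],"hand":-0.1},{"linear":[-0.3,0,-0.224],"dr":[0,-36.8,0],"hand":-0.1}]'
cat >> h.py <<'E'
L=np.array([.590,.1815]);Rr=np.array([.715,.099])
ey=(L-Rr)/np.linalg.norm(L-Rr); ex=np.array([ey[1],-ey[0]]); O=(L+Rr)/2-.125*ex
J=np.array([[*ex,0],[*ey,0],[0,0,1]])
def jig(X): return J@(np.array(X)-[*O,0])
def world(P): return J.T@np.array(P)+[*O,0]
E
python3 - <<'E'
from h import *
s=bot.get_obs();R=toolR(s);print("jig yaw",np.degrees(np.arctan2(ex[1],ex[0])),"tcp jig",jig(s["eef_pos"]),s["contact_force"])
print((J@R).round(3)); print("to go",R.T@(world([-.155,-.0755,.15])-s["eef_pos"]))
E
```

```text
t: 1.63
eef_pos: [0.4339, -0.3237, 0.2317]
tool_rot: [-0.333, 0.333, -0.623, 0.624]
contact_force: [0.9, -1.1, -0.1]
gripper_width: 0.45
jig yaw 56.5751888173962 tcp jig [-0.38266987 -0.07311361  0.23165933] [ 0.93891683 -1.12951808 -0.10904561]
[[-1.    -0.    -0.006]
 [ 0.006 -0.001 -1.   ]
 [ 0.    -1.     0.001]]
to go [-0.22769197  0.08162596  0.00103949]
```

```bash
python3 -m crank '[{"linear":[-0.03,0.01,0],"dr":[0,0,0],"hand":-0.1},{"linear":[-0.06,0.02,0],"dr":[0,0,0],"hand":-0.1},{"linear":[-0.09,0.03,0],"dr":[0,0,0],"hand":-0.1},{"linear":[-0.12,0.045,0.001],"dr":[0,0,0],"hand":-0.1},{"linear":[-0.15,0.06,0.001],"dr":[0,0,0],"hand":-0.1},{"linear":[-0.18,0.07,0.001],"dr":[0,0,0],"hand":-0.1},{"linear":[-0.2,0.08,0.001],"dr":[0,0,0],"hand":-0.1},{"linear":[-0.21,0.082,0.001],"dr":[0,0,0],"hand":-0.1},{"linear":[-0.21,0.082,0.001],"dr":[0,0,0],"hand":-0.1}]'
python3 - <<'E'
from h import *
s=bot.get_obs();print(jig(s["eef_pos"]),s["contact_force"])
ims=[]
for c in("scene","top"):
    im=bot.read_camera(c); u=proj(c,s["eef_pos"]); print(c,"tcp px",u)
    x,y=int(u[0]),int(u[1]); ims.append(cv2.resize(im[y-75:y+75,x-75:x+75],(400,400)))
    for n,z in(("long_top",.172),("long_foot",.012)):
        r=bot.place_of(c,n); print(n,[(a["xy"],round(a["score"],2),jig(onz(c,a["xy"],z)).round(3)) for a in r[:1]])
cv2.imwrite("pics/a1.png",np.hstack(ims))
E
```

```text
t: 2.38
eef_pos: [0.5514, -0.1485, 0.1489]
tool_rot: [0.335, -0.335, 0.623, -0.622]
contact_force: [0.5, -0.5, 0.7]
gripper_width: 0.453
[-0.17169884 -0.07472749  0.14886158] [ 0.5138346  -0.52998339  0.70607715]
scene tcp px [255.1550667  231.73824094]
long_top [([290.6, 235.9], 0.85, array([-0.083, -0.07 ,  0.172]))]
long_foot [([292.2, 279.3], 0.76, array([-0.088, -0.066,  0.012]))]
top tcp px [384.73168395 253.53047438]
long_top [([303.7, 250.1], 0.75, array([-0.023,  0.023,  0.172]))]
long_foot [([346.7, 242.4], 0.75, array([-0.079, -0.074,  0.012]))]
```

View pics/a1.png

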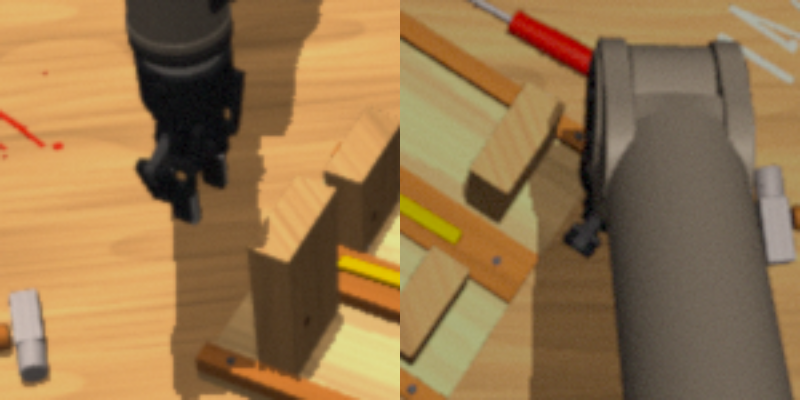

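```bash
python3 -m crank '[{"linear":[-0.02,0,0.001],"dr":[0,0,0],"hand":-0.1},{"linear":[-0.04,0,0.001],"dr":[0,0,0],"hand":-0.1},{"linear":[-0.045,0,0.001],"dr":[0,0,0],"hand":-0.1},{"linear":[-0.05,0,0.001],"dr":[0,0,0],"hand":-0.1},{"linear":[-0.055,0,0.001],"dr":[0,0,0],"hand":-0.1},{"linear":[-0.06,0,0.001],"dr":[0,0,0],"hand":-0.1},{"linear":[-0.065,0,0.001],"dr":[0,0,0],"hand":-0.1},{"linear":[-0.07,0,0.001],"dr":[0,0,0],"hand":-0.1}]'
python3 -m crank '[{"linear":[-0.005,0,0],"dr":[0,0,0],"hand":-0.1},{"linear":[-0.01,0,0],"dr":[0,0,0],"hand":-0.1},{"linear":[-0.015,0,0],"dr":[0,0,0],"hand":-0.1},{"linear":[-0.02,0,0],"dr":[0,0,0],"hand":-0.1},{"linear":[-0.025,0,0],"dr":[0,0,0],"hand":-0.1},{"linear":[-0.03,0,0],"dr":[0,0,0],"hand":-0.1}]'
python3 - <<'E'
from h import *
s=bot.get_obs();print(jig(s["eef_pos"]),s["contact_force"])
ims=[]
for c in("scene","top"):
    im=bot.read_camera(c); u=proj(c,world([0,0,.05]))
    x,y=int(u[0]),int(u[1]); ims.append(cv2.resize(im[y-90:y+90,x-90:x+90],(400,400)))
    for n,z in(("long_top",.031),("long_foot",.031)):
        r=bot.place_of(c,n); print(n,[(a["xy"],round(a["score"],2),jig(onz(c,a["xy"],z)).round(3)) for a in r[:1]])
cv2.imwrite("pics/a2.png",np.hstack(ims))
E
```

```text
t: 3.35
eef_pos: [0.5903, -0.094, 0.1493]
tool_rot: [-0.333, 0.333, -0.624, 0.624]
contact_force: [-0.3, 0.5, -0.2]
gripper_width: 0.45
t: 3.85
eef_pos: [0.6073, -0.068, 0.1493]
tool_rot: [0.333, -0.333, 0.624, -0.624]
contact_force: [0.2, 0.8, 0.4]
gripper_width: 0.45
[-0.07374955 -0.07699133  0.14928771] [0.23057666 0.80993664 0.36077253]
long_top [([312.4, 244.7], 0.77, array([-0.085,  0.039,  0.031]))]
long_foot [([293.3, 278.6], 0.86, array([-0.079, -0.076,  0.031]))]
long_top [([313.5, 205.8], 0.78, array([ 0.037, -0.1  ,  0.031]))]
long_foot [([347.8, 241.5], 0.9, array([-0.081, -0.074,  0.031]))]
```

View pics/a2.png

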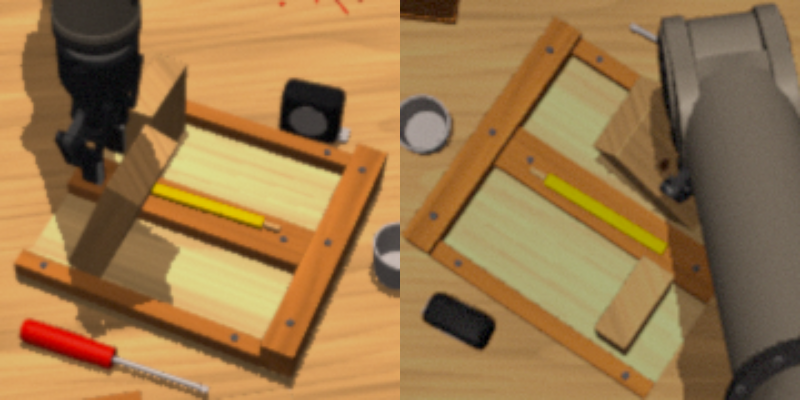

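The block is mid-fall, past its balance point. I'll advance a little further and let it drop.

```bash
python3 -m crank '[{"linear":[-0.005,0,0],"dr":[0,0,0],"hand":-0.1},{"linear":[-0.01,0,0],"dr":[0,0,0],"hand":-0.1},{"linear":[-0.015,0,0],"dr":[0,0,0],"hand":-0.1},{"linear":[-0.015,0,0],"dr":[0,0,0],"hand":-0.1},{"linear":[-0.015,0,0],"dr":[0,0,0],"hand":-0.1},{"linear":[-0.015,0,0],"dr":[0,0,0],"hand":-0.1},{"linear":[0.01,0,0],"dr":[0,0,0],"hand":-0.1},{"linear":[0.035,0,0],"dr":[0,0,0],"hand":-0.1},{"linear":[0.06,0,0],"dr":[0,0,0],"hand":-0.1},{"linear":[0.08,0,0],"dr":[0,0,0],"hand":-0.1}]'
python3 - <<'E'
from h import *
s=bot.get_obs();print(jig(s["eef_pos"]),s["contact_force"])
ims=[]
for c in("scene","top"):
    im=bot.read_camera(c); u=proj(c,world([0,0,.05]))
    x,y=int(u[0]),int(u[1]); ims.append(cv2.resize(im[y-90:y+90,x-90:x+90],(400,400)))
    for n,z in(("long_top",.031),("long_foot",.031)):
        r=bot.place_of(c,n); print(n,[(a["xy"],round(a["score"],2),jig(onz(c,a["xy"],z)).round(3)) for a in r[:1]])
cv2.imwrite("pics/a3.png",np.hstack(ims))
E
```

```text
t: 4.98
eef_pos: [0.5612, -0.1372, 0.1492]
tool_rot: [-0.333, 0.333, -0.624, 0.624]
contact_force: [0.0, -0.6, 0.6]
gripper_width: 0.447
[-0.15680841 -0.0766113   0.14919749] [ 0.04143812 -0.6415026   0.62169592]
long_top [([365.0, 302.5], 0.85, array([ 0.1  , -0.067,  0.031]))]
long_foot [([298.1, 278.8], 0.83, array([-0.068, -0.072,  0.031]))]
long_top [([287.8, 203.5], 0.94, array([ 0.091, -0.069,  0.031]))]
long_foot [([341.8, 237.4], 0.67, array([-0.064, -0.074,  0.031]))]
```

View pics/a3.png

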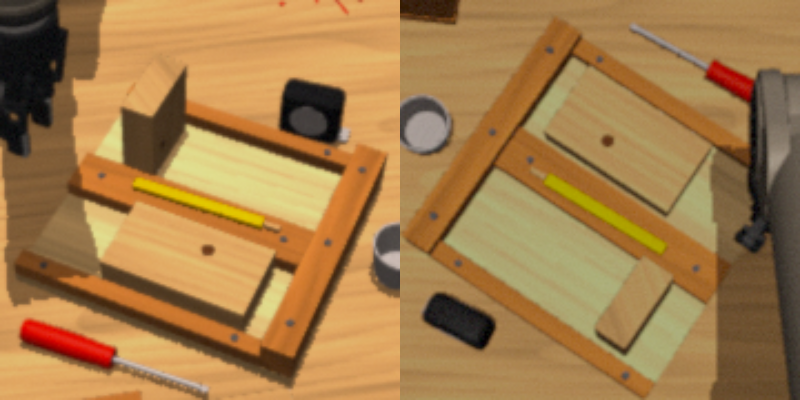

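The block lies flat (top picture centre ≈(314,220)), top about 30 mm short of the bar, and the shorter block is still standing. Next I go down behind its lower end and push it slowly.

```bash
python3 -m crank '[{"linear":[0,0.02,0],"dr":[0,0,0],"hand":-0.1},{"linear":[0,0.04,0],"dr":[0,0,0],"hand":-0.1},{"linear":[0,0.06,0],"dr":[0,0,0],"hand":-0.1},{"linear":[0,0.08,-0.002],"dr":[0,0,0],"hand":-0.1},{"linear":[0,0.1,-0.002],"dr":[0,0,0],"hand":-0.1},{"linear":[0,0.113,-0.002],"dr":[0,0,0],"hand":-0.1},{"linear":[-0.02,0.113,-0.002],"dr":[0,0,0],"hand":-0.1},{"linear":[-0.04,0.113,-0.002],"dr":[0,0,0],"hand":-0.1},{"linear":[-0.06,0.113,-0.002],"dr":[0,0,0],"hand":-0.1},{"linear":[-0.07,0.113,-0.002],"dr":[0,0,0],"hand":-0.1}]'
python3 -m crank '[{"linear":[-0.003,0,0],"dr":[0,0,0],"hand":-0.1},{"linear":[-0.006,0,0],"dr":[0,0,0],"hand":-0.1},{"linear":[-0.009,0,0],"dr":[0,0,0],"hand":-0.1},{"linear":[-0.012,0,0],"dr":[0,0,0],"hand":-0.1},{"linear":[-0.015,0,0],"dr":[0,0,0],"hand":-0.1},{"linear":[-0.018,0,0],"dr":[0,0,0],"hand":-0.1},{"linear":[-0.021,0,0],"dr":[0,0,0],"hand":-0.1},{"linear":[-0.024,0,0],"dr":[0,0,0],"hand":-0.1}]'
python3 - <<'E'
from h import *
s=bot.get_obs();print(jig(s["eef_pos"]),J@s["contact_force"])
for c in("scene","top"):
    im=bot.read_camera(c)
    for n,z in(("long_top",.031),("long_foot",.031)):
        r=bot.place_of(c,n); print(n,[(a["xy"],round(a["score"],2),jig(onz(c,a["xy"],z)).round(3)) for a in r[:1]])
E
```

```text
t: 6.12
eef_pos: [0.6019, -0.0718, 0.0366]
tool_rot: [0.336, -0.334, 0.623, -0.623]
contact_force: [0.1, 0.5, 0.1]
gripper_width: 0.451
t: 6.78
eef_pos: [0.6131, -0.056, 0.0362]
tool_rot: [-0.333, 0.333, -0.624, 0.624]
contact_force: [-1.6, -1.5, -0.4]
gripper_width: 0.452
[-0.06049115 -0.07519633  0.03624051] [-2.09904697  0.50671467 -0.41043237]
long_top [([368.0, 306.5], 0.98, array([ 0.11 , -0.074,  0.031]))]
long_foot [([302.9, 278.8], 0.93, array([-0.058, -0.067,  0.031]))]
long_top [([281.8, 196.5], 0.66, array([ 0.114, -0.075,  0.031]))]
long_foot [([337.8, 234.0], 0.67, array([-0.051, -0.075,  0.031]))]
```

```bash
python3 -m crank '[{"linear":[-0.002,0,0],"dr":[0,0,0],"hand":-0.1},{"linear":[-0.004,0,0],"dr":[0,0,0],"hand":-0.1},{"linear":[-0.006,0,0],"dr":[0,0,0],"hand":-0.1},{"linear":[-0.008,0,0],"dr":[0,0,0],"hand":-0.1},{"linear":[-0.008,0,0],"dr":[0,0,0],"hand":-0.1}]'
python3 -m crank '[{"linear":[-0.001,0,0],"dr":[0,0,0],"hand":-0.1},{"linear":[-0.002,0,0],"dr":[0,0,0],"hand":-0.1},{"linear":[-0.003,0,0],"dr":[0,0,0],"hand":-0.1},{"linear":[-0.003,0,0],"dr":[0,0,0],"hand":-0.1}]'
```

```text
t: 7.5
eef_pos: [0.6179, -0.0486, 0.0363]
tool_rot: [0.334, -0.333, 0.623, -0.623]
contact_force: [-0.2, -1.2, 0.3]
gripper_width: 0.448
t: 7.83
eef_pos: [0.6194, -0.0464, 0.0363]
tool_rot: [0.334, -0.333, 0.624, -0.624]
contact_force: [-0.9, -1.2, 0.9]
gripper_width: 0.448
```

```bash
for i in 1; do python3 -m crank '[{"linear":[-0.001,0,0],"dr":[0,0,0],"hand":-0.1},{"linear":[-0.002,0,0],"dr":[0,0,0],"hand":-0.1},{"linear":[-0.003,0,0],"dr":[0,0,0],"hand":-0.1},{"linear":[-0.003,0,0],"dr":[0,0,0],"hand":-0.1}]'; done
python3 -m crank '[{"linear":[-0.001,0,0],"dr":[0,0,0],"hand":-0.1},{"linear":[-0.002,0,0],"dr":[0,0,0],"hand":-0.1},{"linear":[-0.002,0,0],"dr":[0,0,0],"hand":-0.1}]'
```

```text
t: 8.17
eef_pos: [0.6203, -0.0451, 0.0363]
tool_rot: [-0.333, 0.334, -0.623, 0.624]
contact_force: [-2.9, -3.3, 2.9]
gripper_width: 0.458
t: 8.42
eef_pos: [0.6203, -0.0451, 0.0362]
tool_rot: [-0.331, 0.335, -0.623, 0.624]
contact_force: [-6.1, -6.0, 6.2]
gripper_width: 0.454
```

The force has risen and the TCP has stopped at about the expected place, so the block is butting the bar. Now I'll back off and check.

```bash
python3 -m crank '[{"linear":[0.005,0,0],"dr":[0,0,0],"hand":-0.1},{"linear":[0.015,0,0],"dr":[0,0,0],"hand":-0.1},{"linear":[0.04,0,0],"dr":[0,0,0],"hand":-0.1},{"linear":[0.07,0,0],"dr":[0,0,0],"hand":-0.1},{"linear":[0.1,-0.02,0],"dr":[0,0,0],"hand":-0.1},{"linear":[0.13,-0.05,0],"dr":[0,0,0],"hand":-0.1},{"linear":[0.15,-0.08,0],"dr":[0,0,0],"hand":-0.1},{"linear":[0.17,-0.11,0],"dr":[0,0,0],"hand":-0.1},{"linear":[0.17,-0.11,0],"dr":[0,0,0],"hand":-0.1},{"linear":[0.17,-0.11,0],"dr":[0,0,0],"hand":-0.1}]'
python3 - <<'E'
from h import *
s=bot.get_obs();print(jig([.6203,-.0451,.036]),J@s["contact_force"])
ims=[]
for c in("scene","top"):
    im=bot.read_camera(c); u=proj(c,world([.02,0,.03]))
    x,y=int(u[0]),int(u[1]); ims.append(cv2.resize(im[y-80:y+80,x-80:x+80],(400,400),interpolation=cv2.INTER_CUBIC))
    for n,z in(("long_top",.031),("long_foot",.031),("stop_right",.031),("short_block",.012)):
        r=bot.place_of(c,n); print(n,[(a["xy"],round(a["score"],2),jig(onz(c,a["xy"],z)).round(3)) for a in r[:1]])
cv2.imwrite("pics/a4.png",np.hstack(ims))
E
```

```text
t: 9.25
eef_pos: [0.5283, -0.1854, 0.1482]
tool_rot: [-0.334, 0.331, -0.623, 0.625]
contact_force: [0.9, 0.7, -0.6]
gripper_width: 0.448
[-0.04743197 -0.07522418  0.036     ] [ 1.11226202 -0.39542686 -0.56381586]
long_top [([371.1, 306.2], 0.82, array([ 0.116, -0.07 ,  0.031]))]
long_foot [([308.7, 281.2], 0.84, array([-0.043, -0.068,  0.031]))]
stop_right [([375.7, 308.9], 0.64, array([ 0.129, -0.073,  0.031]))]
short_block [([315.5, 239.3], 0.65, array([-0.094,  0.074,  0.012]))]
long_top [([277.9, 195.3], 0.57, array([ 0.123, -0.072,  0.031]))]
long_foot [([329.7, 229.0], 0.92, array([-0.028, -0.074,  0.031]))]
stop_right [([278.2, 195.4], 0.93, array([ 0.122, -0.073,  0.031]))]
short_block [([315.7, 295.2], 0.63, array([-0.09 ,  0.075,  0.012]))]
```

View pics/a4.png

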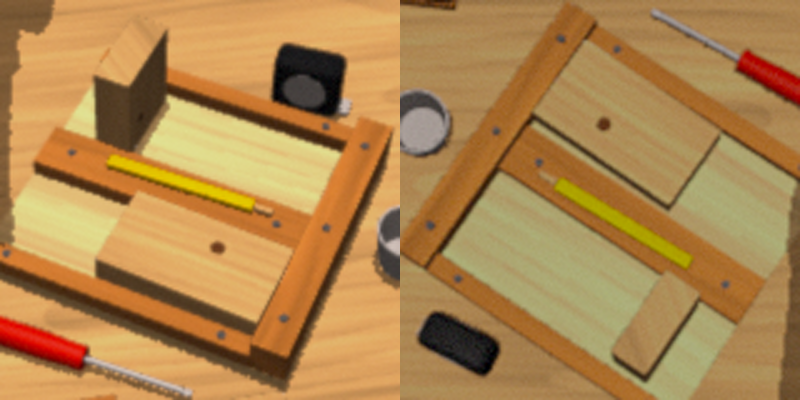

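The last picture shows the block lying flat against the bar with no gap (scene crop ≈(275,300), top crop ≈(560,80)). The shorter block is upright and the other things are where they were, so I'm handing in.

```bash
python3 -c "
from station import bot
print(bot.hand_in(), bot.get_obs()['t'])"
```

```text
the job is handed in; nothing more can be done
the job is handed in; nothing more can be done
```

I tipped the taller block over in the right channel with half-open fingers pushing near its top. I then pushed its lower end along the channel until it butted the stop bar, backed the arm clear and handed in. No verdict was reported.

**Butted against the bar:**
- The tool stopped advancing at the expected place, 1 to 2 mm from where I calculated contact.
- The pushing force rose from about 2 N while sliding to about 9 N.
- The last pictures show no gap at the bar and the block in line with its channel.

**Other things:** The shorter block stands upright, and its measured position changed only within the few millimetres of measuring scatter. In the last pictures the pencil, screwdriver, tape measure and tin looked undisturbed. I did not check the bottle and hammer at the end, but the arm never went near them.

**Where the checks disagreed:**
- **Block's top end:** the top camera put it at jig x 0.123 m, level with the bar's face (0.122 m). The scene camera put it at 0.116 m, about 13 mm short of the bar's face as that camera saw it (0.129 m).
- **Block's lower end:** the two cameras differed by about 15 mm, −0.043 m against −0.028 m, where −0.035 m was expected.

I took these differences as scatter in the networks' readings and relied on the force, the tool's stopping point and the pictures instead.

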